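Weigh a jar of honey on the market stall's spring scale

ROBOT

A 6-joint arm with a two-finger parallel gripper is mounted at the origin on the work surface. World frame = base frame: x ahead of the robot, y to its left, z up, the work surface at z = 0. Lengths are in m, angles in rad, forces in N, time in s.
With the tool pointing down it reaches from about 0.25 to 0.725 m from the base axis. Payload 4 kg.
Tool frame: the origin (TCP) lies midway between the tips of the shut fingers; the grasp point (between the pads) lies 19 mm behind it (bot.grip_depth is the distance from the TCP to the grasp point, in m); z points along the fingers, y is the line along which they close (so a half turn about z gives the same grasp; the last joint's range is limited). The gripper opens to 85 mm and grips with 20 to 120 N. Pads are 22 mm wide; open, the fingers measure 114 mm over their backs; the gripper's body (76 mm by 85 mm) begins 54 mm behind the grasp point. The pads swing forward as they close: fully open they stand 13 mm farther back than shut.
Start: joints at [1.116, 0.241, 0.005, 1.335, 0, 1.571], TCP at [0.22, 0.449, 0.231] pointing down, gripper open.
Joint ranges: [-2.72, 2.72], [-1.05, 1.87], [-1.09, 1.28], [-1.99, 2.15], [-1.42, 1.44], [-3.14, 3.14]. Speed limits (rad/s): [2.79, 2.79, 3.14, 3.14, 3.14, 3.14].

INTERFACE

Orientations are given as a unit quaternion [x, y, z, w].
In Python, from workcell import bot gives the robot as it stands.
- The arm moves only by the shell command python3 -m creep 'ROWS'. ROWS is JSON, one flat list of numbers, 5 for each row, row after row: the shift along the world's x, y, z in m, then the turn about the world's z in rad, then the finger opening in m, from 0 to 0.0854. In form: [x, y, z, twist, claw, x, y, z, twist, claw, ...]. A call has 1 to 10 rows; each row is the pose to reach, as a shift and turn from the pose commanded when the call began; what a row does not reach only later rows make up. A row lasts 1/12 s, in which the tool goes at most 41.7 mm and 7.16 degrees, less where a joint would pass 70% of its speed; a pose out of reach is approached as far as the arm can. A call with a gripper value outside its range is refused whole. The fingers move at their own pace and stop on an object; the grip force is fixed at half the most. Time passes only in rows, so rows that repeat a pose let the fingers close. It gives the time, the measured TCP pose, the force, the opening and the grip force at its end, in the units of the state.
- bot.get_obs(): the state, without advancing time (a new reading comes with each control period).
- bot.camera(name): name is "side" or "top" or "wrist"; returns a dict with "pixels" (420x560x3 uint8, red, green, blue), "camera_matrix" (3x3 intrinsics, pixels), "extrinsics" (4x4, takes a point from world to camera coordinates); the wrist camera has in their place "T_tool_cam" (4x4, takes a point from camera to tool coordinates, whose origin is the TCP and whose axes are the flange's). Camera axes: x right, y down, z forward; pixel columns grow to the right and rows downward; lengths in m; the calibration is good to about 2 mm. A picture is of the moment at which its call begins: read the wrist's pose just before it. There is no depth.
- bot.job_done(): hands the job in; it is judged then, once.
Trained networks look in the newest picture that a camera, given by its name, has taken for a name from the list of things; names that differ only in an ending like _2 or _b are one class to them, and where a whole thing is asked for, a point or a joint stands for the part that bears it (a point fixed in the world has none). Each returns a list of dicts, best first, with "score" (0 to 1); they miss things now and then, are a little off and sometimes report something else, mostly with a low value. They report only what shows in the picture. A call takes as long as a camera call. They do not tell look-alikes from the thing itself.
- bot.look_for(camera, thing): "centre" ([column, row] as shares, 0 to 1, of the picture: columns of its width, rows of its height, amid what is visible of it).
- bot.place_of(camera, thing): "centre" ([column, row] as shares, 0 to 1, of the picture: columns of its width, rows of its height: a listed point, or the origin of a listed thing).
The state is a dict: "clock": time; "joint_pos": joint angles; "joint_vel": joint speeds; "tau": joint torques, N m; "eef_pos": TCP position; "tool_rot": TCP orientation; "ft_force": force on the tool from outside, world axes, zero at the start; "ft_torque": the same for the moment, N m; "grip_width": finger opening in m; "grasp_force": force on a finger pad.
Only numpy, scipy, OpenCV 4.12 (cv2) and the standard library are available. Lean on these libraries where they do the work, as an engineer would, in place of code of your own. Each camera call takes 0.05 s, during which the arm holds its last target. There are 200 camera calls.

TASK

The scale on this beekeeping stall has just been tested: take the steel check weight off the pan and stand it back upright on the small wooden board, wholly on it. Then weigh the squat jar of honey: stand it upright in the middle of the pan, inside the marked circle, and let go. Be gentle with the scale: lower the jar onto the pan, do not drop it there or push the pan down to its stop, and leave the tall jar, the carton and the brush where they are.

Things in the scene. Friction and masses are not known exactly. Their poses are not given: they have to be found in the camera images.
- scale: Mechanical spring scale, fixed to the table. White housing 150 mm (its x) by 170 mm (its y), 88 mm high, with a round dial on its +x side (away from the robot) and a round steel pan on top. Origin: centre of the underside, on the table; z up. The pan's centre is straight above the origin.
- pan_centre (a point): Centre of the pan's flat upper surface; it moves up and down with the pan. 126 mm above the table when the pan is empty. The pan is a round steel dish, 158 mm across inside, with a lip 6 mm high above its surface. A dark circle 100 mm across is marked on it around the centre.
- pan (a joint): How far the pan is pressed down, in m: 0 when empty, stop at 0.025. The spring gives way about 16 mm per kg (600 N/m), so the check weight presses it 8 mm, the jar some 5 to 8 mm.
- weight: 500 g check weight of bare steel: upright cylinder 38 mm in diameter and 50 mm high, with a necked knob of 22 mm diameter above it, 70 mm high in all. Stands on the pan at the start. Origin: centre of its underside, z up through the knob.
- board: Square board of pale wood, 150 x 150 mm, 12 mm thick, fixed flat on the table. Origin: centre of its underside; its upper surface is 12 mm above the origin, z up, x and y along its sides.
- jar: The squat jar of honey: closed amber glass with a paper label and brass-coloured screw lid, 62 mm in diameter at its widest, 78 mm high, about 0.32 to 0.5 kg. Stands upright on the table. Origin: centre of its underside, z up through the lid.
- tall_jar: Bystander: tall, slim jar of honey of the same materials, 52 mm in diameter, 130 mm high, standing on the table. Origin: centre of its underside.
- carton: Bystander: small upright cardboard carton, 70 mm (its x) by 45 mm (its y), 85 mm high. Origin: centre of its underside.
- brush: Bystander: brush with a wooden handle lying flat on the table beyond the scale. It lies along its own x axis.
Mind the look-alikes: they are no part of the job. What is shaped like the jar but turquoise is not meant.

How it is judged:
On the way, in this order (a step that is already met when the one before it is completed fails the run):
1. the check weight stands upright on the wooden board, let go (x of weight in the frame of board between -0.058 and 0.058 m and y of weight in the frame of board between -0.058 and 0.058 m and z of weight in the frame of board between 0.008 and 0.016 m and angle between weight's own z axis and vertical below 0.12 rad and linear speed of weight below 0.03 m/s and contact force between the fingers and weight below 0.1 N), for 0.2 s.
2. the squat jar stands on the pan inside the marked circle, let go (horizontal distance between jar and pan_centre below 0.018 m and z of jar in the frame of pan_centre between -0.004 and 0.004 m and angle between jar's own z axis and vertical below 0.12 rad and linear speed of jar below 0.02 m/s and value of joint pan above 0.003 m and contact force between the fingers and jar below 0.1 N), for 0.2 s.
At the end, for the whole second after the job is handed in: The squat jar stands upright, at rest and released on the pan, its centre within 18 mm of the pan's centre (so wholly inside the marked circle) and the pan bearing it; the check weight stands upright on the wooden board, its centre within 58 mm of the board's centre along each side (all of step 1 and all of step 2); the robot touches nothing.
It fails at once if the pan is pushed down to its stop (more than 23 mm) (value of joint pan above 0.023 m).
It fails at once if something is dropped or slammed on the pan (it is knocked down faster than 0.22 m/s) (velocity of joint pan above 0.22 m/s).
It fails at once if the tall jar, the carton or the brush is moved by more than 30 mm or knocked over (distance of any of tall_jar, carton, brush from where it was at the start of the episode above 0.03 m or angle between any of tall_jar, carton's own z axis and vertical above 0.5 rad).
It also fails if it takes over 58 s, if anything falls off the work surface, if the arm or the gripper's body presses on something with over 40 N, if the wrist force passes 120 N, or if a joint passes its speed limit or range.

## Working session

There is one attempt and no reset: what is moved stays moved. The work goes in short steps, Python scripts to look and compute and a shell command to move; the robot and the scene stay as the last step left them, time stands still between calls to the robot, and variables do not carry over. Pictures are saved under pics/ and viewed, at most 10 in all, crops included, and the job is handed in when it is done.

```bash
mkdir -p pics; cat > h.py <<'E'
import numpy as np, cv2
from workcell import bot
from scipy.spatial.transform import Rotation as R
def cam(n):
    o=bot.get_obs(); c=bot.camera(n)
    K=np.array(c["camera_matrix"])
    if n=="wrist":
        T=np.eye(4);T[:3,:3]=R.from_quat(o["tool_rot"]).as_matrix();T[:3,3]=o["eef_pos"]
        E=np.linalg.inv(T@np.array(c["T_tool_cam"]))
    else: E=np.array(c["extrinsics"])
    return c["pixels"],K,E
def ray(K,E,uv):
    d=E[:3,:3].T@np.linalg.solve(K,[uv[0],uv[1],1]); return -E[:3,:3].T@E[:3,3],d/np.linalg.norm(d)
def atz(K,E,uv,z):
    o,d=ray(K,E,uv); return o+d*(z-o[2])/d[2]
def proj(K,E,p):
    q=K@(E[:3,:3]@np.array(p)+E[:3,3]); return q[:2]/q[2]
def tri(L):
    A=np.zeros((3,3));b=np.zeros(3)
    for o,d in L:
        M=np.eye(3)-np.outer(d,d);A+=M;b+=M@o
    p=np.linalg.solve(A,b); return p,[float(np.linalg.norm((np.eye(3)-np.outer(d,d))@(p-o))) for o,d in L]
def save(n,px): cv2.imwrite("pics/"+n+".png",cv2.cvtColor(px,cv2.COLOR_RGB2BGR))
E
python3 - <<'E'
from h import *
np.set_printoptions(precision=3,suppress=True)
for n in("side","top"):
    px,K,X=cam(n); save(n+"0",px)
    print(n,"cam at",-X[:3,:3].T@X[:3,3])
    for t in("scale","pan_centre","weight","board","jar","tall_jar","carton","brush"):
        print(t,[(np.round(np.array(r["centre"])*[560,420],1).tolist(),round(r["score"],2)) for r in bot.place_of(n,t)[:4]])
o=bot.get_obs();print(o["clock"],o["eef_pos"],o["tool_rot"],o["grip_width"])
E
```

```text
side cam at [ 0.213 -0.611  0.951]
scale [([274.0, 217.7], 0.71)]
pan_centre [([272.1, 186.7], 0.91), ([199.2, 177.2], 0.4)]
weight [([275.9, 186.7], 0.67)]
board [([198.6, 175.4], 0.91)]
jar [([316.3, 353.8], 0.92), ([270.7, 320.3], 0.85), ([223.8, 333.8], 0.85), ([244.9, 291.2], 0.6)]
tall_jar [([354.5, 296.1], 0.82)]
carton [([250.5, 158.3], 0.91)]
brush [([352.9, 181.0], 0.75), ([253.7, 161.4], 0.43)]
top cam at [ 0.332 -0.039  1.426]
scale [([267.9, 211.4], 0.83)]
pan_centre [([266.0, 203.6], 0.97)]
weight [([265.4, 202.3], 0.52)]
board [([179.1, 250.1], 0.65)]
jar [([353.1, 308.7], 0.95), ([323.0, 282.3], 0.79), ([366.1, 270.0], 0.65)]
tall_jar []
carton [([180.2, 192.5], 0.63)]
brush [([269.0, 116.0], 0.67)]
0.9 [0.22  0.449 0.231] [ 0.225  0.974 -0.    -0.   ] 0.08556520289129252
```

View pics/side0.png

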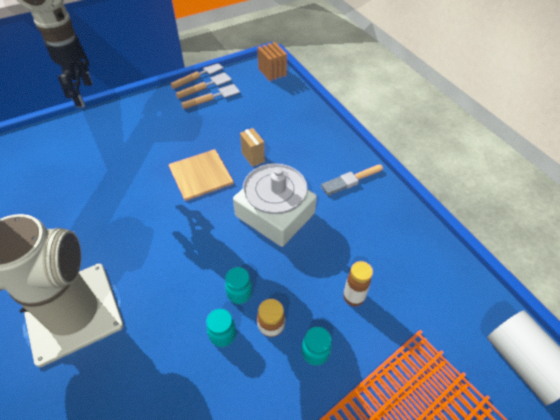

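View pics/top0.png

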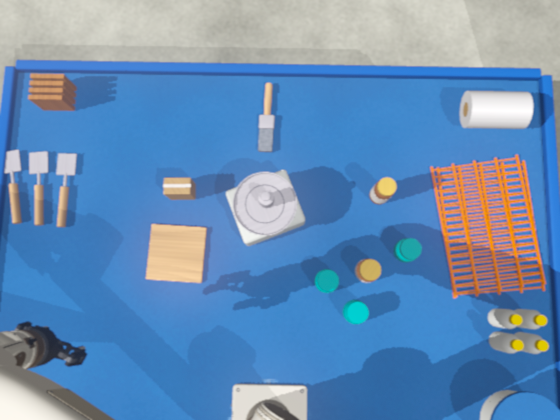

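The side view shows the squat amber jar at (271,317), with turquoise look-alikes at (237,285), (220,327) and (317,345). The tall amber jar is at (358,283), the weight on the pan at (278,183), and the board at (200,175). The top view shows the amber squat jar at (369,270), turquoise ones at (327,281), (357,312) and (409,249), the tall jar at (386,187), and the weight at (265,199). By its description, my choice is the amber squat one. I'll check it in a crop and triangulate.

```bash
python3 - <<'E'
from h import *
np.set_printoptions(precision=4,suppress=True)
S,K1,X1=cam("side");T,K2,X2=cam("top")
for n,a,b in [("pan",(272.1,186.7),(266,203.6)),("weight",(275.9,186.7),(265.4,202.3)),("board",(198.6,175.4),(179.1,250.1)),("jar",(270.7,320.3),(366.1,270)),("scale",(274,217.7),(267.9,211.4)),("turqA",(223.8,333.8),(353.1,308.7)),("turqB",(244.9,291.2),(323,282.3))]:
    p,e=tri([ray(K1,X1,a),ray(K2,X2,b)]); print(n,p,np.round(e,4))
print("turqC side z0",atz(K1,X1,(316.3,353.8),0))
# lid centres by colour in both views
for n,px,K,X in(("side",S,K1,X1),("top",T,K2,X2)):
    hsv=cv2.cvtColor(px,cv2.COLOR_RGB2HSV)
    for cn,lo,hi in(("amber",(12,120,120),(28,255,255)),("turq",(78,150,90),(95,255,255))):
        m=cv2.inRange(hsv,lo,hi); k,_,st,c=cv2.connectedComponentsWithStats(m)
        for i in range(1,k):
            if st[i,4]>150 and c[i][0]>200 and c[i][1]>170: print(n,cn,np.round(c[i],1),st[i],"at z.078",atz(K,X,c[i],.078)[:2])
a=cv2.resize(S[255:375,190:350],None,fx=4,fy=4,interpolation=cv2.INTER_CUBIC);b=cv2.resize(T[225:330,305:430],(0,0),fx=4,fy=4)
h=420;save("crop1",cv2.resize(np.hstack([cv2.resize(a,(500,h)),b[:h]]),(800,336)))
E
```

```text
pan [0.5499 0.0167 0.1327] [0.0034 0.0034]
weight [0.5575 0.0175 0.1264] [0. 0.]
board [0.4345 0.2549 0.0086] [0.0077 0.0077]
jar [ 0.3974 -0.2508  0.0209] [0.0004 0.0004]
scale [0.5525 0.016  0.0006] [0.0017 0.0017]
turqA [ 0.2934 -0.2188 -0.0026] [0.0017 0.0017]
turqB [ 0.373  -0.1408 -0.0059] [0.0097 0.0097]
turqC side z0 [ 0.4527 -0.3608  0.    ]
side amber [359.9 274.2] [349 262  23  25 438] at z.078 [ 0.6194 -0.2732]
side amber [269.9 313.7] [258 300  25  30 571] at z.078 [ 0.3913 -0.2588]
side amber [369.8 383.7] [322 347  92  73 715] at z.078 [ 0.4938 -0.4817]
side amber [407.1 388.7] [370 352  76  68 627] at z.078 [ 0.5518 -0.5244]
side amber [456.9 402.8] [416 374  78  46 802] at z.078 [ 0.6186 -0.5908]
side turq [238.  285.1] [226 267  26  37 775] at z.078 [ 0.3607 -0.163 ]
side turq [220.4 327.3] [207 309  29  38 853] at z.078 [ 0.2847 -0.2352]
side turq [316.3 345.5] [302 327  30  38 898] at z.078 [ 0.4423 -0.3667]
top amber [518.  218.1] [ 492  156   53  136 1426] at z.078 [ 0.5367 -0.6364]
top amber [486.4 216.1] [473 162  28 130 538] at z.078 [ 0.5404 -0.5548]
top amber [454.6 214.1] [435 165  39 102 920] at z.078 [ 0.5441 -0.4727]
top amber [385.3 187.3] [376 179  19  18 267] at z.078 [ 0.6117 -0.2936]
top amber [368.6 269.9] [358 260  22  21 364] at z.078 [ 0.3956 -0.2487]
top turq [407.2 249.6] [394 238  28  24 504] at z.078 [ 0.4495 -0.3482]
top turq [326.3 280.6] [315 269  24  24 449] at z.078 [ 0.3662 -0.1409]
top turq [355.4 311.8] [343 300  26  24 490] at z.078 [ 0.2897 -0.2147]
```

View pics/crop1.png

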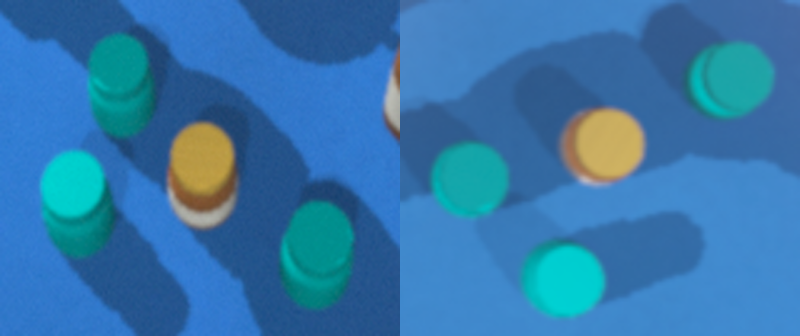

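The crop confirms it. The amber jar with paper label and brass lid (left half at (203,165), right at (605,145)) is the target, and the three turquoise ones are look-alikes about 11 cm away. I'll move over the weight.

```bash
python3 -m creep '[0.03,-0.03,0.03,0,0.085,0.06,-0.07,0.05,0,0.085,0.17,-0.21,0.06,0,0.085,0.17,-0.21,0.06,0,0.085,0.17,-0.21,0.06,0,0.085,0.17,-0.21,0.06,0,0.085,0.17,-0.21,0.06,0,0.085,0.17,-0.21,0.06,0,0.085]'; python3 -m creep '[0.15,-0.2,0,0,0.085,0.15,-0.2,0,0,0.085,0.15,-0.2,0,0,0.085,0.15,-0.2,0,0,0.085,0.15,-0.2,0,0,0.085,0.15,-0.2,0,0,0.085,0.15,-0.2,0,0,0.085,0.15,-0.2,0,0,0.085,0.15,-0.2,0,0,0.085]'
python3 - <<'E'
from h import *
px,K,X=cam("wrist");save("w1",px)
for t in("pan_centre","weight","board"):
    for r in bot.place_of("wrist",t)[:2]:
        uv=np.array(r["centre"])*[560,420]; print(t,uv.round(1),round(r["score"],2),atz(K,X,uv,.118 if t!="board" else 0).round(4))
print(bot.get_obs()["clock"])
E
```

```text
clock: 1.67
eef_pos: [0.3929, 0.2352, 0.2921]
tool_rot: [0.229, 0.973, -0.0, 0.001]
ft_force: [0.9, 0.4, -0.5]
grip_width: 0.085
grasp_force: 0.0
clock: 2.42
eef_pos: [0.5393, 0.0396, 0.2909]
tool_rot: [0.226, 0.974, 0.0, -0.001]
ft_force: [-0.5, -0.6, 0.3]
grip_width: 0.0846
grasp_force: 0.0
pan_centre [275.5 210.7] 0.57 [0.5546 0.0217 0.118 ]
weight [271.9 218.8] 0.84 [0.5612 0.0139 0.118 ]
board [404.1  29.5] 0.58 [0.4378 0.2621 0.    ]
2.6167
```

View pics/w1.png

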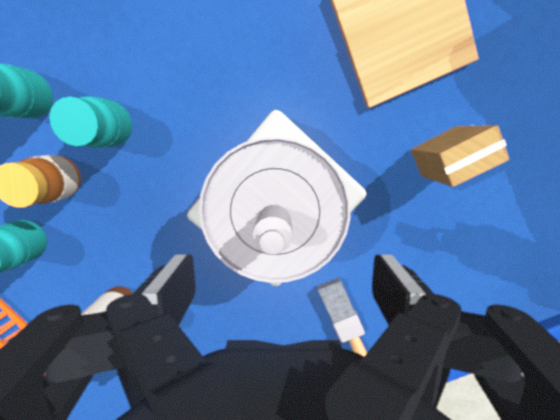

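The wrist view shows the weight's knob at (271,238), the marked circle centred at (275,210), and the board at the upper right. I'll triangulate from three views.

```bash
python3 - <<'E'
from h import *
np.set_printoptions(precision=4,suppress=True)
V={n:cam(n) for n in("side","top","wrist")}
for t in("pan_centre","weight","board"):
    L=[]
    for n,(px,K,X) in V.items():
        r=bot.place_of(n,t)
        if r:
            uv=np.array(r[0]["centre"])*[560,420]; L.append(ray(K,X,uv)); print(t,n,uv.round(1),round(r[0]["score"],2),atz(K,X,uv,.012 if t=="board" else .118))
    print(tri(L))
px,K,X=V["wrist"]
print("knob top",atz(K,X,(271,241),.188),"base r",[proj(K,X,(.555+a,.014,.188)) for a in(0,.01)])
E
```

```text
pan_centre side [273.  188.6] 0.69 [0.5514 0.0219 0.118 ]
pan_centre top [264.4 205.1] 0.92 [0.5518 0.0203 0.118 ]
pan_centre wrist [273.6 212. ] 0.93 [0.5555 0.0197 0.118 ]
(array([0.5523, 0.0203, 0.1202]), [0.0017119887017896952, 0.0008866959541830171, 0.0025745833617387133])
weight side [276.2 187.2] 0.9 [0.5608 0.0221 0.118 ]
weight wrist [273.9 219.8] 0.66 [0.5637 0.016  0.118 ]
(array([0.5602, 0.0174, 0.1243]), [0.0018104841729379092, 0.0018104841729380942])
board side [200.  175.5] 0.7 [0.4295 0.2507 0.012 ]
board top [178.2 251.7] 0.61 [0.4374 0.2549 0.012 ]
board wrist [401.8  28.6] 0.56 [0.4366 0.2551 0.012 ]
(array([0.4351, 0.2581, 0.0033]), [0.003668986754036903, 0.003321106371426667, 0.0009855136393831852])
knob top [0.5615 0.0166 0.188 ] base r [array([264.9811, 235.9507]), array([270.0899, 245.53  ])]
```

```bash
python3 -m creep '[0.022,-0.023,0,0,0.085,0.022,-0.023,-0.02,0,0.085,0.022,-0.023,-0.05,0,0.085,0.022,-0.023,-0.08,0,0.085,0.022,-0.023,-0.11,0,0.085,0.022,-0.023,-0.13,0,0.085,0.022,-0.023,-0.145,0,0.085,0.022,-0.023,-0.157,0,0.085,0.022,-0.023,-0.157,0,0.085,0.022,-0.023,-0.157,0,0.085]'
python3 - <<'E'
from h import *
px,K,X=cam("wrist");save("w2",px); print(bot.get_obs()["eef_pos"])
E
```

```text
clock: 4.05
eef_pos: [0.5612, 0.0161, 0.1338]
tool_rot: [0.226, 0.974, -0.0, -0.001]
ft_force: [-0.4, 1.0, 0.1]
grip_width: 0.0855
grasp_force: 0.0
[0.56198576 0.01611137 0.13478339]
```

View pics/w2.png

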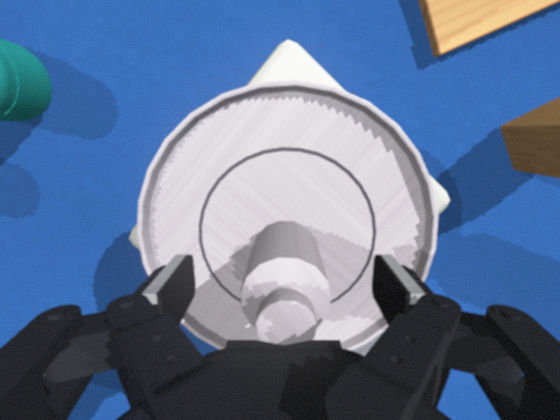

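The weight sits midway between the pads (column 284 against finger edges at 193 and 374). I'll close, then lift slightly.

```bash
python3 -m creep '[0,0,0,0,0.02,0,0,0,0,0.02,0,0,0,0,0.02,0,0,0,0,0.02,0,0,0,0,0.02,0,0,0,0,0.02,0,0,0,0,0.02,0,0,0,0,0.02]'; python3 -m creep '[0,0,0.004,0,0.02,0,0,0.01,0,0.02,0,0,0.02,0,0.02,0,0,0.04,0,0.02,0,0,0.06,0,0.02,0,0,0.075,0,0.02,0,0,0.075,0,0.02]'
```

```text
clock: 4.77
eef_pos: [0.5622, 0.0164, 0.1346]
tool_rot: [0.225, 0.974, 0.0, 0.001]
ft_force: [1.9, 0.3, 1.9]
grip_width: 0.0363
grasp_force: 59.8
clock: 5.35
eef_pos: [0.5631, 0.0161, 0.2131]
tool_rot: [0.226, 0.974, 0.001, 0.003]
ft_force: [1.3, -0.6, -4.2]
grip_width: 0.0364
grasp_force: 60.9
```

```bash
python3 -m creep '[-0.01,0.02,0,0,0.02,-0.03,0.055,0,0,0.02,-0.05,0.09,0,0,0.02,-0.068,0.127,0,0,0.02,-0.086,0.163,0,0,0.02,-0.105,0.2,0,0,0.02,-0.12,0.225,-0.02,0,0.02,-0.127,0.238,-0.05,0,0.02,-0.127,0.238,-0.08,0,0.02,-0.127,0.238,-0.08,0,0.02]'
python3 - <<'E'
from h import *
for n in("side","wrist"):
    px,K,X=cam(n)
    if n=="wrist": save("w3",px)
    for t in("board","weight"):
        r=bot.place_of(n,t)
        if r: uv=np.array(r[0]["centre"])*[560,420]; print(n,t,uv.round(1),round(r[0]["score"],2),ray(K,X,uv)[1].round(3),atz(K,X,uv,.012 if t=="board" else .115).round(4))
print(bot.get_obs()["eef_pos"])
E
```

```text
clock: 6.18
eef_pos: [0.4287, 0.2522, 0.1227]
tool_rot: [0.224, 0.975, -0.005, -0.005]
ft_force: [-1.3, -1.3, -5.7]
grip_width: 0.0364
grasp_force: 61.8
side board [197.5 175. ] 0.85 [ 0.162  0.669 -0.725] [0.4239 0.2561 0.012 ]
side weight [194.1 150.8] 0.47 [ 0.175  0.706 -0.686] [0.4271 0.2499 0.115 ]
wrist board [294.9 200.1] 0.89 [ 0.225 -0.068 -0.972] [0.4361 0.2638 0.012 ]
wrist weight [281.8 250.7] 0.94 [ 0.35  -0.178 -0.92 ] [0.4356 0.2516 0.115 ]
[0.4364623  0.25436166 0.13137496]
```

View pics/w3.png

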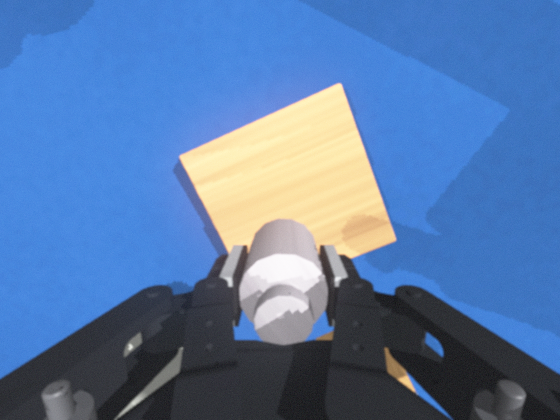

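The weight hangs upright in the pads at (285,270) over the board. I'll lower it, the last part slowly.

```bash
python3 -m creep '[0,0,-0.025,0,0.02,0,0,-0.055,0,0.02,0,0,-0.08,0,0.02,0,0,-0.09,0,0.02,0,0,-0.095,0,0.02,0,0,-0.098,0,0.02,0,0,-0.1,0,0.02,0,0,-0.1,0,0.02,0,0,-0.1,0,0.02]'
```

```text
clock: 7.23
eef_pos: [0.4357, 0.2548, 0.0306]
tool_rot: [0.225, 0.974, 0.001, 0.001]
ft_force: [-0.1, 0.8, -5.2]
grip_width: 0.0364
grasp_force: 62.0
```

```bash
python3 -m creep '[0,0,-0.001,0,0.02,0,0,-0.002,0,0.02,0,0,-0.002,0,0.02,0,0,-0.002,0,0.02]'
```

```text
clock: 7.57
eef_pos: [0.4357, 0.2548, 0.0297]
tool_rot: [0.225, 0.974, 0.001, 0.001]
ft_force: [-2.4, -0.8, 6.8]
grip_width: 0.0366
grasp_force: 63.3
```

It's in contact: the vertical force went from -5 to +7 N. I'll release and rise straight up.

```bash
python3 -m creep '[0,0,0,0,0.045,0,0,0,0,0.06,0,0,0,0,0.085,0,0,0,0,0.085,0,0,0,0,0.085,0,0,0,0,0.085]'; python3 -m creep '[0,0,0.02,0,0.085,0,0,0.05,0,0.085,0,0,0.09,0,0.085,0,0,0.13,0,0.085,0,0,0.17,0,0.085,0,0,0.2,0,0.085,0,0,0.2,0,0.085]'
python3 - <<'E'
from h import *
np.set_printoptions(precision=4,suppress=True)
for t in("weight","pan_centre","jar"):
    L=[]
    for n in("side","top","wrist"):
        px,K,X=cam(n)
        for r in bot.place_of(n,t)[:1 if t!="jar" else 4]:
            uv=np.array(r["centre"])*[560,420];L.append(ray(K,X,uv)); print(t,n,uv.round(1),round(r["score"],2),atz(K,X,uv,{"weight":.012,"pan_centre":.126,"jar":0}[t]))
        if t=="weight" and n=="wrist": save("w4",px)
    if t!="jar": print(tri(L))
E
```

```text
clock: 8.07
eef_pos: [0.4347, 0.2542, 0.0273]
tool_rot: [0.225, 0.974, 0.0, 0.0]
ft_force: [0.3, 0.2, -0.5]
grip_width: 0.0844
grasp_force: 0.0
clock: 8.65
eef_pos: [0.438, 0.2561, 0.2346]
tool_rot: [0.225, 0.974, 0.005, 0.005]
ft_force: [0.5, 0.8, -0.1]
grip_width: 0.085
grasp_force: 0.0
weight side [274.  185.9] 0.52 [0.6019 0.11   0.012 ]
weight top [179.2 252.8] 0.4 [0.4346 0.252  0.012 ]
weight wrist [283.6 187.6] 0.96 [0.437  0.2512 0.012 ]
(array([ 0.5094,  0.2271, -0.073 ]), [0.13744540760717006, 0.0806284465888909, 0.058941112525408734])
pan_centre side [273.1 184.7] 0.77 [0.5546 0.0271 0.126 ]
pan_centre top [265.7 205.7] 0.88 [0.5489 0.0165 0.126 ]
pan_centre wrist [129.9 407.1] 0.72 [0.5544 0.0186 0.126 ]
(array([0.5507, 0.0202, 0.1307]), [0.0028833632914274593, 0.004607037653163253, 0.002739632634622764])
jar side [314.5 352.1] 0.95 [ 0.4512 -0.3556  0.    ]
jar side [224.1 339.5] 0.68 [ 0.2867 -0.2321  0.    ]
jar side [270.4 323.2] 0.6 [ 0.3971 -0.2485  0.    ]
jar side [242.  291.4] 0.55 [ 0.3749 -0.1432  0.    ]
jar top [322.3 281.3] 0.68 [ 0.3661 -0.1358  0.    ]
jar top [366.4 269.3] 0.59 [ 0.4007 -0.2549  0.    ]
jar top [354.1 308.9] 0.56 [ 0.2947 -0.2214  0.    ]
jar top [403.9 253.8] 0.55 [ 0.4446 -0.3568  0.    ]
```

View pics/w4.png

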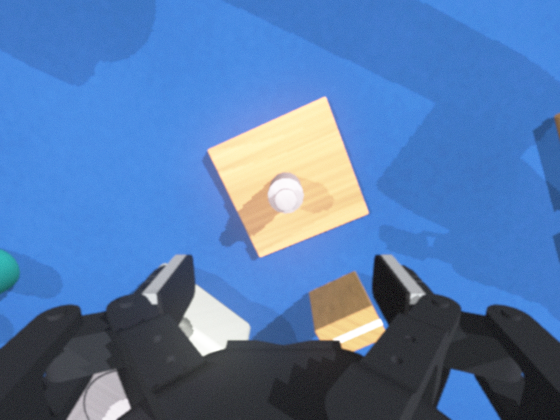

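The weight stands upright on the board at (286,195), well inside its edges. Before heading to the jar I'll check the wrist joint's sense.

```bash
python3 -c "
from workcell import bot
o=bot.get_obs();print(o['joint_pos'],o['eef_pos'],o['clock'])"
```

```text
[ 5.29190089e-01  2.49246293e-01  5.98718370e-03  1.32744882e+00
 -1.49551543e-05  9.83974101e-01] [0.43465176 0.25419194 0.22734545] 9.55
```

```bash
python3 -m creep '[-0.002,-0.02,0.02,0,0.085,-0.004,-0.055,0.04,0,0.085,-0.006,-0.09,0.05,0,0.085,-0.009,-0.125,0.06,0,0.085,-0.012,-0.16,0.06,0,0.085,-0.015,-0.195,0.06,0,0.085,-0.018,-0.23,0.06,0,0.085,-0.02,-0.26,0.06,0,0.085,-0.02,-0.26,0.06,0,0.085]'; python3 -m creep '[-0.002,-0.02,0,-0.03,0.085,-0.004,-0.055,0,-0.08,0.085,-0.006,-0.09,0,-0.14,0.085,-0.009,-0.125,0,-0.2,0.085,-0.012,-0.16,0,-0.26,0.085,-0.015,-0.195,0,-0.3,0.085,-0.018,-0.225,0,-0.3,0.085,-0.018,-0.243,0,-0.3,0.085,-0.018,-0.243,0,-0.3,0.085,-0.018,-0.243,0,-0.3,0.085]'
python3 - <<'E'
from h import *
np.set_printoptions(precision=4,suppress=True)
px,K,X=cam("wrist");save("w5",px)
print(bot.get_obs()["eef_pos"])
for r in bot.place_of("wrist","jar"):
    uv=np.array(r["centre"])*[560,420];print(uv.round(1),round(r["score"],2),atz(K,X,uv,0))
m=cv2.inRange(cv2.cvtColor(px,cv2.COLOR_RGB2HSV),(12,120,110),(28,255,255));k,_,st,c=cv2.connectedComponentsWithStats(m)
for i in range(1,k):
    if st[i,4]>300: print("amber",c[i],st[i],atz(K,X,c[i],.078))
E
```

```text
clock: 10.3
eef_pos: [0.4141, -0.01, 0.2877]
tool_rot: [0.229, 0.974, -0.001, 0.001]
ft_force: [0.2, 0.3, 0.3]
grip_width: 0.0854
grasp_force: 0.0
clock: 11.13
eef_pos: [0.3967, -0.249, 0.287]
tool_rot: [0.369, 0.929, 0.0, -0.0]
ft_force: [0.1, -0.8, -0.1]
grip_width: 0.0849
grasp_force: 0.0
[ 0.3967 -0.2483  0.2871]
[243.6 104.5] 0.95 [ 0.2891 -0.2224  0.    ]
[323.6 111.7] 0.83 [ 0.3709 -0.1493  0.    ]
[278.2 177.6] 0.79 [ 0.3941 -0.2572  0.    ]
[257.3 247.4] 0.76 [ 0.4506 -0.3555  0.    ]
[352.5 285.3] 0.26 [ 0.6016 -0.2904  0.    ]
amber [138.7002 272.2776] [118 251  42  46 407] [ 0.3514 -0.4642  0.078 ]
amber [222.0918 324.3537] [ 181  291   95   59 1046] [ 0.4794 -0.4422  0.078 ]
amber [367.7608 318.9969] [351 300  38  53 953] [ 0.609  -0.2924  0.078 ]
amber [  9.7298 317.7495] [  0 306  24  26 459] [ 0.2749 -0.6439  0.078 ]
```

View pics/w5.png

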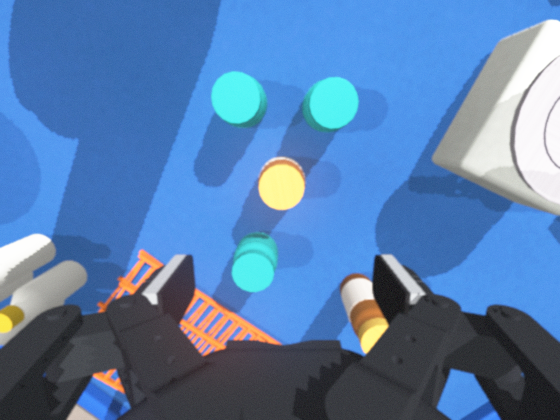

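The amber lid is at (282,186), centred between the fingers (column 284). The turquoise jars are at (239,98), (331,103) and (255,262).

```bash
python3 - <<'E'
from h import *
np.set_printoptions(precision=4,suppress=True)
px,K,X=cam("wrist");s,K1,X1=cam("side");t,K2,X2=cam("top")
print("lid",atz(K,X,(282,186),.078))
L=[ray(K,X,(278.2,177.6))]
for n,k,x in(("side",K1,X1),("top",K2,X2)):
    for r in bot.place_of(n,"jar"):
        uv=np.array(r["centre"])*[560,420];p=atz(k,x,uv,0)
        if np.hypot(*(p[:2]-[.396,-.253]))<.03: print(n,p,r["score"]);L.append(ray(k,x,uv))
print(tri(L))
hsv=cv2.cvtColor(s,cv2.COLOR_RGB2HSV);m=cv2.inRange(hsv,(18,120,150),(28,255,255))
print("lid tri",tri([ray(K,X,(282,186)),ray(K1,X1,(271,310.5)),ray(K2,X2,(369.5,269.5))]))
E
```

```text
lid [ 0.3965 -0.2502  0.078 ]
side [ 0.3991 -0.2427  0.    ] 0.65
top [ 0.3964 -0.2556  0.    ] 0.93
(array([ 0.3937, -0.2524,  0.0247]), [0.002190980181027689, 0.0005517704686801874, 0.0016577193364349073])
lid tri (array([ 0.3972, -0.2513,  0.0736]), [0.0005439927241808191, 0.0006147438465593243, 0.0005570289930282358])
```

```bash
python3 -m creep '[0,-0.002,-0.03,0,0.085,0,-0.002,-0.07,0,0.085,0,-0.002,-0.11,0,0.085,0,-0.002,-0.145,0,0.085,0,-0.002,-0.175,0,0.085,0,-0.002,-0.175,0,0.085,0,-0.002,-0.175,0,0.085]'
python3 - <<'E'
from h import *
px,K,X=cam("wrist");save("w6",px);print(bot.get_obs()["eef_pos"],bot.get_obs()["ft_force"])
E
```

```text
clock: 12.07
eef_pos: [0.3957, -0.2497, 0.1115]
tool_rot: [0.368, 0.93, 0.0, -0.002]
ft_force: [0.6, -0.2, -0.2]
grip_width: 0.0854
grasp_force: 0.0
[ 0.39724793 -0.25082061  0.11332856] [ 0.32768413 -0.73809005  0.83784626]
```

View pics/w6.png

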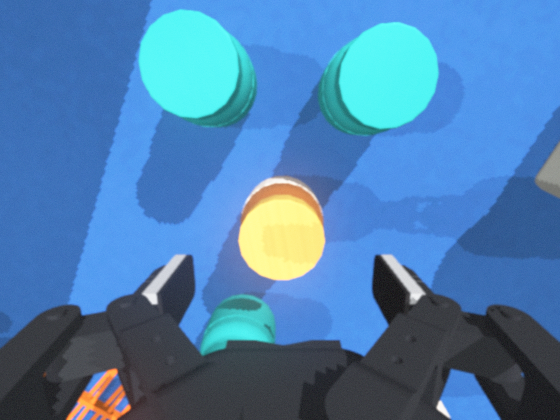

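The lid at (282,236) is centred between the fingers, and the neighbours are clear of both finger columns. I'll descend and grip.

```bash
python3 -c "
from h import *
px,K,X=cam('wrist');print(atz(K,X,(282,236),.078))"; python3 -m creep '[0,0,-0.02,0,0.085,0,0,-0.045,0,0.085,0,0,-0.07,0,0.085,0,0,-0.085,0,0.085,0,0,-0.09,0,0.085,0,0,-0.09,0,0.085,0,0,-0.09,0,0.085]'
```

```text
[ 0.39688589 -0.25218012  0.078     ]
clock: 12.75
eef_pos: [0.3982, -0.2518, 0.0241]
tool_rot: [0.368, 0.93, -0.0, 0.002]
ft_force: [0.5, -0.2, 0.4]
grip_width: 0.0852
grasp_force: 0.0
```

```bash
python3 -m creep '[0,0,0,0,0.05,0,0,0,0,0.05,0,0,0,0,0.05,0,0,0,0,0.05,0,0,0,0,0.05,0,0,0,0,0.05]';  python3 -m creep '[0,0,0.005,0,0.05,0,0,0.015,0,0.05,0,0,0.03,0,0.05,0,0,0.03,0,0.05]'
```

```text
clock: 13.25
eef_pos: [0.3977, -0.2521, 0.0244]
tool_rot: [0.369, 0.93, -0.001, 0.002]
ft_force: [-1.4, -0.5, 7.1]
grip_width: 0.0601
grasp_force: 64.5
clock: 13.58
eef_pos: [0.398, -0.2516, 0.0545]
tool_rot: [0.368, 0.93, -0.0, 0.002]
ft_force: [1.7, 0.2, -3.1]
grip_width: 0.0598
grasp_force: 66.3
```

```bash
python3 -m creep '[0,0,0.03,0,0.05,0,0,0.065,0,0.05,0,0,0.1,0,0.05,0,0,0.135,0,0.05,0,0,0.165,0,0.05,0,0,0.18,0,0.05,0,0,0.18,0,0.05]'; python3 -m creep '[0.01,0.015,0,0,0.05,0.025,0.045,0,0,0.05,0.042,0.075,0,0,0.05,0.06,0.107,0,0,0.05,0.078,0.139,0,0,0.05,0.096,0.17,0,0,0.05,0.114,0.2,0,0,0.05,0.122,0.215,0,0,0.05,0.122,0.215,0,0,0.05,0.122,0.215,0,0,0.05]'
python3 - <<'E'
from h import *
np.set_printoptions(precision=4,suppress=True)
L=[];o=bot.get_obs();print(o["eef_pos"],o["ft_force"])
for n in("side","top","wrist"):
    px,K,X=cam(n)
    if n=="wrist": save("w7",px)
    for r in bot.place_of(n,"pan_centre")[:2]:
        uv=np.array(r["centre"])*[560,420]; L.append(ray(K,X,uv)); print(n,uv.round(1),round(r["score"],2),atz(K,X,uv,.126))
    for r in bot.place_of(n,"jar")[:4]:
        uv=np.array(r["centre"])*[560,420]; print("  jar",n,uv.round(1),round(r["score"],2),atz(K,X,uv,o["eef_pos"][2]-.024))
E
```

```text
clock: 14.17
eef_pos: [0.3986, -0.252, 0.236]
tool_rot: [0.368, 0.93, -0.001, 0.004]
ft_force: [1.0, -0.1, -3.4]
grip_width: 0.0597
grasp_force: 68.1
clock: 15.0
eef_pos: [0.5178, -0.0348, 0.2297]
tool_rot: [0.367, 0.93, -0.001, -0.002]
ft_force: [-1.1, -1.2, -4.2]
grip_width: 0.0595
grasp_force: 68.0
[ 0.5178 -0.0348  0.2297] [-1.0724 -1.2139 -4.175 ]
side [273.5 189.2] 0.79 [0.5483 0.0134 0.126 ]
  jar side [219.8 335.4] 0.78 [ 0.2672 -0.3034  0.2057]
  jar side [315.2 354.8] 0.68 [ 0.3984 -0.4154  0.2057]
  jar side [270.3 182.6] 0.59 [ 0.5191 -0.0257  0.2057]
  jar side [242.3 293.2] 0.55 [ 0.3389 -0.248   0.2057]
top [265.2 203.9] 0.63 [0.5535 0.0179 0.126 ]
  jar top [355.3 306.6] 0.76 [ 0.3053 -0.198   0.2057]
  jar top [403.3 253.1] 0.72 [ 0.43   -0.3097  0.2057]
wrist [362.9 193.2] 0.91 [0.5557 0.0202 0.126 ]
  jar wrist [ 46.8 150.4] 0.87 [ 0.3887 -0.0964  0.2057]
  jar wrist [281.2 246. ] 0.81 [ 0.5197 -0.0407  0.2057]
  jar wrist [132.9 152.3] 0.68 [ 0.4223 -0.0623  0.2057]
  jar wrist [ 87.2 299.1] 0.64 [ 0.4611 -0.1559  0.2057]
```

View pics/w7.png

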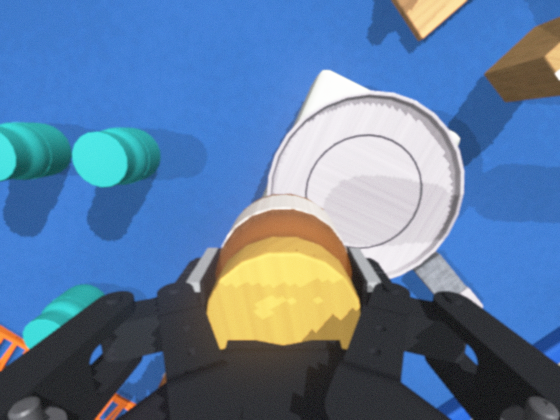

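The jar is held upright with its lid at (283,300), and the pan's marked circle is centred at (363,191), giving about (0.554,0.020). I'll move over the centre and lower partway.

```bash
python3 -c "
from workcell import bot
o=bot.get_obs();print(o['eef_pos'],o['ft_force'])"; python3 -m creep '[0.01,0.015,0,0,0.05,0.02,0.035,0,0,0.05,0.033,0.055,0,0,0.05,0.033,0.055,-0.015,0,0.05,0.033,0.055,-0.035,0,0.05,0.033,0.055,-0.05,0,0.05,0.033,0.055,-0.06,0,0.05,0.033,0.055,-0.065,0,0.05,0.033,0.055,-0.065,0,0.05,0.033,0.055,-0.065,0,0.05]'
python3 - <<'E'
from h import *
np.set_printoptions(precision=4,suppress=True)
o=bot.get_obs();print(o["eef_pos"],o["ft_force"])
for n in("side","top","wrist"):
    px,K,X=cam(n)
    for t,z in(("pan_centre",.126),("jar",o["eef_pos"][2]-.024)):
        for r in bot.place_of(n,t)[:4]:
            uv=np.array(r["centre"])*[560,420];p=atz(K,X,uv,z)
            if np.hypot(*(p[:2]-[.553,.02]))<.05: print(t,n,round(r["score"],2),p)
E
```

```text
[ 0.51847383 -0.03649383  0.23247198] [-0.01427553 -1.02173517 -3.53344498]
clock: 16.28
eef_pos: [0.552, 0.019, 0.1678]
tool_rot: [0.369, 0.93, 0.0, 0.0]
ft_force: [0.7, 0.3, -4.1]
grip_width: 0.0595
grasp_force: 67.9
[0.552  0.019  0.1678] [ 0.6776  0.3219 -4.0693]
pan_centre side 0.67 [0.5537 0.0276 0.126 ]
pan_centre side 0.33 [0.5592 0.0438 0.126 ]
jar side 0.69 [0.5442 0.0257 0.1438]
jar wrist 0.68 [0.5523 0.0175 0.1438]
```

```bash
python3 -m creep '[0,0.001,-0.004,0,0.05,0,0.001,-0.008,0,0.05,0,0.001,-0.011,0,0.05,0,0.001,-0.014,0,0.05,0,0.001,-0.016,0,0.05,0,0.001,-0.018,0,0.05,0,0.001,-0.018,0,0.05]'; python3 -m creep '[0,0,-0.001,0,0.05,0,0,-0.002,0,0.05,0,0,-0.003,0,0.05,0,0,-0.003,0,0.05]'
```

```text
clock: 17.32
eef_pos: [0.5514, 0.0202, 0.1489]
tool_rot: [0.368, 0.93, -0.0, -0.0]
ft_force: [-0.9, 0.5, -4.4]
grip_width: 0.0596
grasp_force: 68.2
clock: 17.65
eef_pos: [0.5517, 0.0202, 0.1464]
tool_rot: [0.368, 0.93, 0.0, 0.0]
ft_force: [-0.7, 0.1, -1.2]
grip_width: 0.0595
grasp_force: 68.3
```

The spring is taking the jar's load. I'll lower the last bit, then check.

```bash
python3 -m creep '[0,0,-0.001,0,0.05,0,0,-0.002,0,0.05,0,0,-0.002,0,0.05,0,0,-0.002,0,0.05,0,0,-0.002,0,0.05]'
```

```text
clock: 18.07
eef_pos: [0.5517, 0.0202, 0.1445]
tool_rot: [0.368, 0.93, 0.0, 0.0]
ft_force: [-2.0, 0.8, -1.0]
grip_width: 0.0594
grasp_force: 68.4
```

```bash
python3 -c "
from workcell import bot
for i in range(4): bot.camera('top'); print(bot.get_obs()['ft_force'])"
```

```text
[-0.78392536 -0.28649357 -0.62050016]
[-1.48743511  0.90179454 -0.68610296]
[-1.7944029   1.48363181 -0.33238592]
[-1.32230713 -0.59204956 -0.07792681]
```

```bash
python3 -m creep '[0,0,0,0,0.065,0,0,0,0,0.075,0,0,0,0,0.085,0,0,0,0,0.085,0,0,0,0,0.085,0,0,0,0,0.085]'; python3 -m creep '[0,0,0.01,0,0.085,0,0,0.03,0,0.085,0,0,0.06,0,0.085,0,0,0.1,0,0.085,0,0,0.14,0,0.085,0,0,0.16,0,0.085,0,0,0.16,0,0.085,0,0,0.16,0,0.085]'
python3 - <<'E'
from h import *
np.set_printoptions(precision=4,suppress=True)
o=bot.get_obs();print(o["eef_pos"],o["ft_force"])
for n in("side","top","wrist"):
    px,K,X=cam(n)
    for t,z in(("pan_centre",.12),("jar",.12),("weight",.012)):
        for r in bot.place_of(n,t)[:4]:
            uv=np.array(r["centre"])*[560,420];p=atz(K,X,uv,z)
            if t=="weight" or np.hypot(*(p[:2]-[.553,.02]))<.05: print(t,n,round(r["score"],2),p)
    if n=="wrist":
        save("w8",px)
        m=cv2.inRange(cv2.cvtColor(px,cv2.COLOR_RGB2HSV),(12,120,110),(28,255,255));k,_,st,c=cv2.connectedComponentsWithStats(m)
        for i in range(1,k):
            if st[i,4]>300: print("amber",c[i],st[i],atz(K,X,c[i],.198))
E
```

```text
clock: 18.77
eef_pos: [0.5518, 0.0202, 0.1444]
tool_rot: [0.369, 0.93, 0.0, 0.0]
ft_force: [-0.4, 0.5, -0.8]
grip_width: 0.0848
grasp_force: 0.0
clock: 19.43
eef_pos: [0.5525, 0.0202, 0.3066]
tool_rot: [0.369, 0.93, 0.001, 0.002]
ft_force: [-0.0, 1.1, -1.0]
grip_width: 0.0849
grasp_force: 0.0
[0.5525 0.0202 0.3066] [-0.0386  1.0504 -0.9725]
pan_centre side 0.89 [0.5526 0.0277 0.12  ]
weight side 0.79 [0.4344 0.2532 0.012 ]
weight top 0.72 [0.4368 0.258  0.012 ]
jar wrist 0.58 [0.5527 0.0162 0.12  ]
amber [294.6139 194.3023] [254 168  61  63 979] [0.5492 0.0344 0.198 ]
```

I'll check the centring numerically by fitting the marked circle and the lid in the wrist picture.

```bash
python3 - <<'E'
from h import *
np.set_printoptions(precision=4,suppress=True)
px,K,X=cam("wrist");g=cv2.GaussianBlur(cv2.cvtColor(px,cv2.COLOR_RGB2GRAY),(3,3),0).astype(float);hsv=cv2.cvtColor(px,cv2.COLOR_RGB2HSV)
a=np.linspace(0,2*np.pi,120)
def ring(c,r,z):
    P=np.stack([c[0]+r*np.cos(a),c[1]+r*np.sin(a),np.full(120,z)],1); q=(K@(X[:3,:3]@P.T+X[:3,3:])); q=(q[:2]/q[2]).T.astype(np.float32)
    return cv2.remap(g.astype(np.float32),q[:,0],q[:,1],cv2.INTER_LINEAR,borderValue=128)[:,0]
best=sorted((np.mean(np.clip(ring((x,y),r,.120)-.5*ring((x,y),r-.005,.120)-.5*ring((x,y),r+.005,.120),-25,5)),x,y,r) for x in np.arange(.535,.572,.001) for y in np.arange(.002,.038,.001) for r in(.049,.05))[:3]
print("circle",np.array(best))
i=proj(K,X,(.5525,.0202,.198));print("lid expected px",i, [hsv[int(i[1]),int(i[0])+d] for d in(-20,0,20)])
m=(hsv[...,0]>10)&(hsv[...,0]<32)&(hsv[...,1]>100)&(hsv[...,2]>140);m=m.astype(np.uint8);k,_,st,c=cv2.connectedComponentsWithStats(m)
j=[q for q in range(1,k) if st[q,4]>200]
for q in j: print(c[q],st[q],atz(K,X,c[q],.198),atz(K,X,(st[q,0]+st[q,2]/2,st[q,1]+st[q,3]/2),.198))
E
```

```text
circle [[-20.6312   0.556    0.02     0.049 ]
 [-20.531    0.556    0.019    0.049 ]
 [-20.5157   0.557    0.02     0.049 ]]
lid expected px [284.5836 207.4145] [array([ 26, 120, 253], dtype=uint8), array([ 25, 125, 253], dtype=uint8), array([ 26, 119, 253], dtype=uint8)]
[336.5572  19.3571] [ 300    0   64   67 1389] [0.4743 0.1459 0.198 ] [0.479  0.1374 0.198 ]
[455.2426  68.1339] [ 415   41   74   57 1352] [0.5615 0.1906 0.198 ] [0.5606 0.1882 0.198 ]
[474.1255  86.8432] [446  60  56  54 829] [0.5826 0.1936 0.198 ] [0.5826 0.1934 0.198 ]
[283.242  201.3373] [ 253  167   62   69 3380] [0.5478 0.023  0.198 ] [0.5483 0.0234 0.198 ]
[  9.0893 323.1031] [  0 305  28  43 291] [ 0.4548 -0.2522  0.198 ] [ 0.4602 -0.252   0.198 ]
[104.4626 401.0748] [ 84 388  42  28 294] [ 0.5764 -0.2605  0.198 ] [ 0.5775 -0.2611  0.198 ]
```

The circle centre is at (0.556,0.020) and the jar at about (0.552,0.021), roughly 4 to 6 mm off against the 18 mm allowed. The gripper is open and clear, so I'm handing in.

```bash
python3 -c "
from workcell import bot
print(bot.job_done())"
```

```text
the job is handed in; nothing more can be done
None
```

I handed the job in, with no verdict returned: the check weight stands on the wooden board, and the squat amber jar was lowered gently onto the pan and let go, about 5 mm from centre by my measurement.

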